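# Blow the dust off a box of coupons

### The job

Set the slotted box of test coupons upright on the middle of the dusting stand's rubber pad, with its long side facing the canister, and let go of it. Then turn the canister's nozzle until it points straight along the stand at the box, and only after that press the nozzle cap all the way down and let it spring back up. Give no puff before box and nozzle are in place, leave both where they are, and do not disturb the tin, beaker or vial.

Things in the scene. Friction and masses are not known exactly. Their poses are not given: they have to be found in the camera images.
- coupon_box_mid (a point): centre (11 mm above its underside) of the loose black slotted box of white test coupons: 47 mm along x, 75 mm along y (long side), walls 22 mm high, coupons up to 28 mm; 0.08 to 0.17 kg; z up. Grip from above across the 47 mm. It lies on the table to the right; it and the tin swap places between starts.
- dusting_stand: fixed aluminium plate on the table, 290 mm (x) by 150 mm (y), 8 mm thick; origin at its centre, on the table, z up; position and yaw vary. Grey rubber pad, 110 (x) by 130 mm (y), 3 mm thick, its middle at x = -70 mm. Upright steel canister, 52 mm diameter, 123 mm high, at x = +90 mm, y = 0, in a dark clamp (76 mm across y, back post 74 mm high).
- pad_mid (a point): middle of the top face of the rubber pad, 11 mm above the table; axes as the stand's (x towards the canister, z up). The box's centre belongs above this point with the box's long side (its y) along the stand's y.
- cap_mid (a point): centre of the black nozzle cap on top of the canister (cap up: 151 mm above the table). The cap is a rounded block: 44 mm along its own x, 32 mm along its y between two flat sides to grip, 38 mm high. The nozzle, a 9 mm thick spout slanting slightly down, sticks out of the -x face to 50 mm from the axis. The point turns and sinks with the cap.
- cap_top (a point): middle of the cap's flat top face with fine ribs, on the turning axis, 19 mm above cap_mid (170 mm above the table when up); press here, straight down. Same axes as cap_mid.
- nozzle_turn (a joint): turn of the cap about the canister's upright axis, rad, counterclockwise from above positive; 0 = the nozzle points along the stand straight at the pad (cap axes parallel to the stand's). Range -0.7 to 1.7; starts 0.6 to 1.3. Light friction (0.05 N m); stays where it is left.
- nozzle_press (a joint): how far the cap is pressed down, m; 0 = up, 0.008 = fully down against its stop. Spring: 3 N to start, 7 N fully down; it springs back up when let go.
- fuse_box_mid (a point): centre of the loose closed tin with a blue lid, 50 x 68 x 20 mm, lying on the table to the right, not to be disturbed
- beaker_mid (a point): centre of the loose steel beaker, 85 mm diameter, 108 mm high, standing behind the stand, not to be disturbed
- vial_mid (a point): centre of the loose small glass vial, 21 mm diameter, 44 mm high, standing behind the stand, not to be disturbed
There are look-alikes about, which are no part of the job. There is more than one size of the part that bears coupon_box_mid; the job needs the larger.

How it is judged:
On the way, in this order (a step that is already met when the one before it is completed fails the run):
1. the coupon box stands upright on the middle of the pad, long side facing the canister, released (horizontal distance between coupon_box_mid and pad_mid below 0.025 m and z of coupon_box_mid in the frame of pad_mid between 0.006 and 0.016 m and angle between coupon_box_mid's own z axis and vertical below 0.12 rad and angle between the y axis of coupon_box_mid and the y axis of dusting_stand, either way round below 0.3 rad and contact force between the fingers and coupon_box below 0.05 N), for 0.2 s.
2. the nozzle points along the stand at the box, the cap still up (horizontal distance between coupon_box_mid and pad_mid below 0.025 m and z of coupon_box_mid in the frame of pad_mid between 0.006 and 0.016 m and angle between coupon_box_mid's own z axis and vertical below 0.12 rad and angle between the y axis of coupon_box_mid and the y axis of dusting_stand, either way round below 0.3 rad and value of joint nozzle_turn between -0.2 and 0.2 rad and value of joint nozzle_press below 0.004 m), for 0.2 s.
3. the cap is pressed all the way down (at least 6.5 of its 8 mm), nozzle aimed and box in place (horizontal distance between coupon_box_mid and pad_mid below 0.025 m and z of coupon_box_mid in the frame of pad_mid between 0.006 and 0.016 m and angle between coupon_box_mid's own z axis and vertical below 0.12 rad and angle between the y axis of coupon_box_mid and the y axis of dusting_stand, either way round below 0.3 rad and value of joint nozzle_turn between -0.2 and 0.2 rad and value of joint nozzle_press above 0.0065 m), for 0.1 s.
At the end, for the whole second after the job is handed in: The box rests upright, released, within 25 mm of the pad's middle, long side within 0.3 rad of square to the stand; the nozzle points along the stand within 0.2 rad; the cap, pressed fully down since, is up again within 1.5 mm (all of step 1 and linear speed of coupon_box below 0.02 m/s and value of joint nozzle_turn between -0.2 and 0.2 rad and value of joint nozzle_press below 0.0015 m); the robot touches nothing.
It fails at once if the cap is pressed over 4 mm while the nozzle is over 0.25 rad off aim or the box is not upright on the pad (value of joint nozzle_press above 0.004 m and not (horizontal distance between coupon_box_mid and pad_mid below 0.035 m and z of coupon_box_mid in the frame of pad_mid below 0.018 m and angle between coupon_box_mid's own z axis and vertical below 0.2 rad and value of joint nozzle_turn between -0.25 and 0.25 rad)).
It fails at once if the tin, the beaker or the vial is moved by more than 20 mm (distance of any of fuse_box_mid, beaker_mid, vial_mid from where it was at the start of the episode above 0.02 m).
It also fails if it takes over 58 s, if anything falls off the work surface, if the arm or the gripper's body presses on something with over 40 N, if the wrist force passes 120 N, or if a joint passes its speed limit or range.

### The arm

A 6-joint arm with a two-finger parallel gripper is mounted at the origin on a cart in front of the work surface, level with it; the furniture and walls round the work are solid. World frame = base frame: x ahead of the robot, y to its left, z up, the work surface at z = 0. Lengths are in m, angles in rad, forces in N, time in s.
With the tool pointing down it reaches from about 0.375 to 0.9 m from the base axis. Payload 3.1 kg.
Tool frame: the origin (TCP) lies where the fingers leave the gripper's body, on its centre line; the fingertips stand 73 mm ahead of it and the grasp point (between the pads) lies 54 mm ahead of it; z points along the fingers, y is the line along which they close (so a half turn about z gives the same grasp; the last joint's range is limited). The gripper opens to 85 mm and grips with 20 to 120 N. Pads are 22 mm wide; open, the fingers measure 114 mm over their backs; the gripper's body (76 mm by 85 mm) begins 54 mm behind the grasp point. The pads swing forward as they close: fully open they stand 13 mm farther back than shut.
Start: joints at [-1.317, 0.527, 1.433, -0, 1.181, -0.178], TCP at [0.262, -0.568, 0.304] pointing down, gripper open.
Joint ranges: [-3.08, 3.08], [-0.75, 2.2], [0.22, 2.44], [-1.43, 4.57], [0, 2.65], [-2.85, 2.85]. Speed limits (rad/s): [2.79, 2.79, 3.14, 3.14, 3.14, 3.14].

### API

Orientations are given as a unit quaternion [x, y, z, w].
In Python, from station import manip gives the robot as it stands.
- The arm moves only by the shell command python3 -m crank 'ROWS' [FORCE]. ROWS is JSON, a list of rows, each an object with "dp": the shift along the tool's x, y, z normalised to -1 to 1, where 1 is 50 cm, a list of three; "delta_rot": the turn, a rotation vector about the tool's x, y, z normalised to -1 to 1, where 1 is 2 pi rad, a list of three; "fingers": the opening, from -1 (shut) to 1 (fully open). A call has 1 to 12 rows; each row shifts and turns the commanded pose from where the row before left it, along the tool's axes as they then stand; what a row does not reach is not made up. A row lasts 1/12 s, in which the tool goes at most 41.7 mm and 7.16 degrees, less where a joint would pass 70% of its speed; a pose out of reach is approached as far as the arm can. A call with a number of a shift or a turn outside -1 to 1 is refused whole. A call with a gripper value outside its range is refused whole. The fingers move at their own pace and stop on an object; FORCE is the grip in N (left out, the last holds). Time passes only in rows, so rows that do not move let the fingers close. It gives the time, the measured TCP pose, the force, the opening and the grip force at its end, in the units of the state.
- manip.sense(): the state, without advancing time (a new reading comes with each control period).
- manip.snapshot(name): name is "scene" or "top"; returns (picture, depth): 384x512x3 uint8, red, green, blue; 384x512 float32, m along the optical axis (not along the pixel's ray), 0 where there is no reading.
- manip.camera_model(name): a dict with "fx", "fy", "cx", "cy" (pixels), "origin" and "attitude" of the camera in the world. Camera axes: x right, y up, looking along -z (the intrinsics and any distortion apply to the point x, -y, -z); pixel columns grow to the right and rows downward; lengths in m; the calibration is good to about 2 mm. A picture is of the moment at which its call begins. camera_model takes no time and is no camera call.
- manip.sign_off(): hands the job in; it is judged then, once.
The state is a dict: "t": time; "q": joint angles; "qd": joint speeds; "tau": joint torques, N m; "tcp_pos": TCP position; "tool_rot": TCP orientation; "force": force on the tool from outside, world axes, zero at the start; "ft_torque": the same for the moment, N m; "finger_gap": opening from 0.0 (shut) to 1.0 (fully open); "gripper_force": force on a finger pad.
Only numpy, scipy, OpenCV 4.12 (cv2) and the standard library are available. Lean on these libraries where they do the work, as an engineer would, in place of code of your own. Each camera call takes 0.05 s, during which the arm holds its last target. There are 200 camera calls.

## Working session

There is one attempt and no reset: what is moved stays moved. The work goes in short steps, Python scripts to look and compute and a shell command to move; the robot and the scene stay as the last step left them, time stands still between calls to the robot, and variables do not carry over. Pictures are saved under pics/ and viewed, at most 10 in all, crops included, and the job is handed in when it is done.

```bash
ls; mkdir -p pics; python3 - <<'E'
from station import manip
import cv2,numpy as np
for n in("scene","top"):
    p,d=manip.snapshot(n); cv2.imwrite(f"pics/{n}0.png",p[:,:,::-1]); np.save(f"{n}0.npy",d); print(n,manip.camera_model(n))
print(manip.sense())
E
```

```text
pics
scene {'fx': 476.1968434493006, 'fy': 476.1968434493006, 'cx': 256.96581480298477, 'cy': 198.00261638208138, 'origin': array([-0.30099509, -0.93248872,  0.69393073]), 'attitude': array([ 0.49388999, -0.21960418, -0.35811739,  0.76131375])}
top {'fx': 365.0094703684709, 'fy': 365.0094703684709, 'cx': 259.7080483228969, 'cy': 195.4836720008264, 'origin': array([ 0.43522679, -0.13008488,  1.14250667]), 'attitude': array([ 0.07278801, -0.06929499, -0.6647878 ,  0.74024137])}
{'t': 0.1, 'q': array([-1.31753770e+00,  5.28352086e-01,  1.43377508e+00,  3.07026791e-05,
        1.18139896e+00, -1.78478299e-01]), 'qd': array([-0.00053305, -0.00017998, -0.00422416, -0.00055168, -0.00097335,
       -0.00276656]), 'tau': array([-5.09862602e-04, -4.43304598e+01, -1.78586465e+01, -3.12680950e-04,
        3.87610809e-03,  8.32542781e-06]), 'tcp_pos': array([ 0.26144759, -0.56713503,  0.30304402]), 'tool_rot': array([ 9.76791536e-01,  2.14190008e-01, -2.19515296e-05, -9.66593144e-04]), 'force': array([-0.21782202,  0.21616398,  0.15862234]), 'ft_torque': array([-0.00935039, -0.01913407, -0.05353483]), 'gripper_force': 0.0, 'finger_gap': 0.9964307226044357}
```

View pics/top0.png

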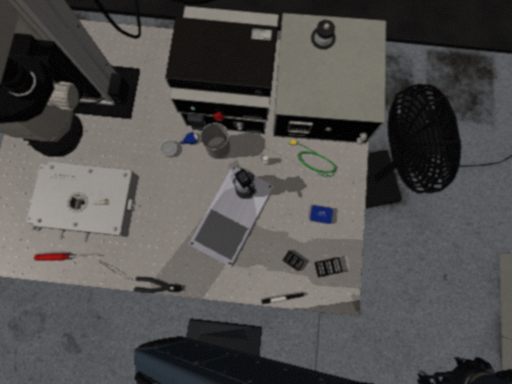

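View pics/scene0.png

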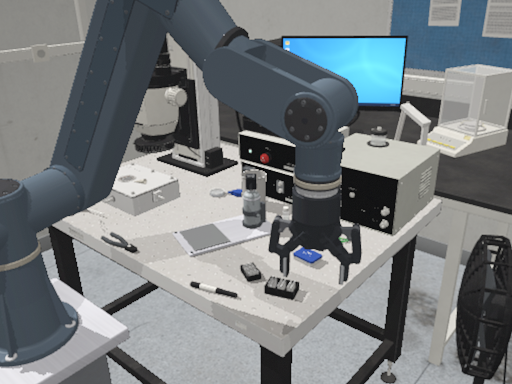

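The top view shows the stand around (232,215), the canister at (244,182), the blue tin at (321,214), and black boxes at (294,260) and (330,267). The one at (330,267) looks larger. I'll enlarge these areas.

```bash
cat > h.py <<'E'
from station import manip
import cv2,numpy as np
from scipy.spatial.transform import Rotation as R
def ray(n,u,v):
    c=manip.camera_model(n); d=np.array([(u-c['cx'])/c['fx'],-(v-c['cy'])/c['fy'],-1.])
    return np.array(c['origin']),R.from_quat(c['attitude']).apply(d)
def atz(n,u,v,z):
    o,d=ray(n,u,v); return o+d*(z-o[2])/d[2]
def proj(n,P):
    c=manip.camera_model(n); p=R.from_quat(c['attitude']).inv().apply(np.atleast_2d(P)-c['origin'])
    return np.c_[c['cx']+c['fx']*p[:,0]/-p[:,2], c['cy']+c['fy']*p[:,1]/p[:,2]]
def crop(n,f,u0,v0,w,h,s):
    p,d=manip.snapshot(n); cv2.imwrite(f,cv2.resize(p[v0:v0+h,u0:u0+w,::-1],None,fx=s,fy=s,interpolation=cv2.INTER_CUBIC)); return d
E
python3 - <<'E'
import cv2,numpy as np
p=cv2.imread('pics/top0.png')
a=cv2.resize(p[160:270,185:285],None,fx=4.5,fy=4.5,interpolation=cv2.INTER_CUBIC)
b=cv2.resize(p[195:285,275:353],None,fx=4.5,fy=4.5,interpolation=cv2.INTER_CUBIC)
o=np.zeros((495,801,3),np.uint8); o[:,:450]=a; o[:405,450:801]=b; cv2.imwrite('pics/c1.png',o[:,:800])
E
```

```text
(no output)
```

View pics/c1.png

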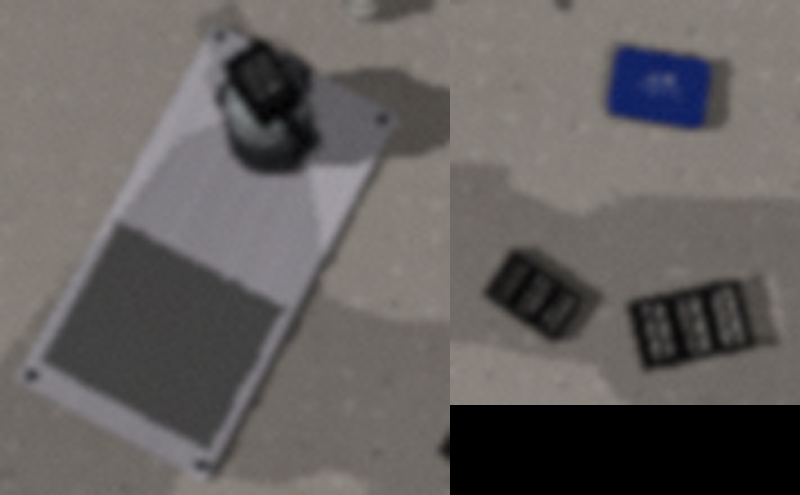

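The left crop shows the pad corners at (120,223), (285,305), (212,447) and (43,358), and the cap top near (264,80). On the right, the larger box's corners are (628,300), (740,280), (753,348) and (645,370), and the smaller look-alike is at (540,295).

```bash
python3 - <<'E'
from h import *
f=lambda u,v,u0,v0:((u+.5)/4.5-.5+u0,(v+.5)/4.5-.5+v0)
pad=np.array([atz('top',*f(u,v,185,160),.011) for u,v in[(120,223),(285,305),(212,447),(43,358)]])
box=np.array([atz('top',*f(u-450,v,275,195),.022) for u,v in[(628,300),(740,280),(753,348),(645,370)]])
sm=np.array([atz('top',*f(u-450,v,275,195),.018) for u,v in[(486,293),(520,248),(597,290),(560,340)]])
for n,c in(('pad',pad),('box',box),('small',sm)):
    print(n,c.mean(0).round(4),[round(float(np.linalg.norm(c[i]-c[i-1])),4) for i in range(4)]); 
    for i in range(4): e=c[i]-c[i-1]; print(np.degrees(np.arctan2(e[1],e[0])).round(1),end=' ')
    print(c[:,:2].round(3).tolist())
x=(pad[0]+pad[1]-pad[2]-pad[3])[:2]; y=(pad[0]+pad[3]-pad[1]-pad[2])[:2]
a=np.arctan2(x[1],x[0]); b=np.arctan2(y[1],y[0])-np.pi/2; print('stand yaw',a,b)
m=pad.mean(0)
yaw=(a+b)/2
print('canister',m[:2]+.16*np.array([np.cos(yaw),np.sin(yaw)]))
cap=np.array([atz('top',*f(u,v,185,160),.17) for u,v in[(226,72),(262,42),(305,92),(268,118)]]); print('cap',cap.mean(0),cap.round(3))
for u,v in[(660,88)]: print('tin',atz('top',*f(u-450,v,275,195),.02))
s=manip.sense(); print(R.from_quat(s['tool_rot']).as_matrix().round(3))
E
```

```text
pad [ 0.5332 -0.0065  0.011 ] [0.1064, 0.1288, 0.1083, 0.1313]
-22.1 -110.3 159.3 68.9 [[0.606, 0.034], [0.561, -0.086], [0.46, -0.048], [0.507, 0.074]]
box [ 0.4675 -0.3412  0.022 ] [0.047, 0.0771, 0.0454, 0.0741]
18.4 -74.0 -165.3 107.3 [[0.479, -0.298], [0.5, -0.372], [0.456, -0.383], [0.434, -0.312]]
small [ 0.4778 -0.2392  0.018 ] [0.0583, 0.0381, 0.0587, 0.0419]
63.9 -31.8 -112.5 148.3 [[0.474, -0.202], [0.506, -0.223], [0.484, -0.277], [0.448, -0.255]]
stand yaw -0.3733802429317267 -0.3614304157517887
canister [ 0.68255502 -0.06394286]
cap [ 0.6781949  -0.06511597  0.17      ] [[ 0.681 -0.041  0.17 ]
 [ 0.702 -0.06   0.17 ]
 [ 0.674 -0.09   0.17 ]
 [ 0.655 -0.069  0.17 ]]
tin [ 0.62529756 -0.30882531  0.02      ]
[[ 0.908  0.418 -0.   ]
 [ 0.418 -0.908  0.002]
 [ 0.    -0.002 -1.   ]]
```

```bash
python3 -m crank '[{"dp":[0.0563,-0.0238,0.02],"delta_rot":[0,0,0],"fingers":1},{"dp":[0.0563,-0.0238,0.02],"delta_rot":[0,0,0],"fingers":1},{"dp":[0.0563,-0.0238,0.02],"delta_rot":[0,0,0],"fingers":1},{"dp":[0.0563,-0.0238,0.02],"delta_rot":[0,0,0],"fingers":1},{"dp":[0.0563,-0.0238,0.02],"delta_rot":[0,0,0],"fingers":1},{"dp":[0.0563,-0.0238,0.02],"delta_rot":[0,0,0],"fingers":1},{"dp":[0.0563,-0.0238,0.02],"delta_rot":[0,0,0],"fingers":1},{"dp":[0.0563,-0.0238,0.02],"delta_rot":[0,0,0],"fingers":1},{"dp":[0.0563,-0.0238,0.02],"delta_rot":[0,0,0],"fingers":1},{"dp":[0.0563,-0.0238,0.02],"delta_rot":[0,0,0],"fingers":1}]' 40
python3 -m crank '[{"dp":[0,0,0],"delta_rot":[0,0,-0.019],"fingers":1},{"dp":[0,0,0],"delta_rot":[0,0,-0.019],"fingers":1},{"dp":[0,0,0],"delta_rot":[0,0,-0.019],"fingers":1},{"dp":[0,0,0],"delta_rot":[0,0,-0.019],"fingers":1},{"dp":[0,0,0],"delta_rot":[0,0,-0.019],"fingers":1},{"dp":[0,0,0],"delta_rot":[0,0,-0.019],"fingers":1},{"dp":[0,0,0],"delta_rot":[0,0,-0.019],"fingers":1},{"dp":[0,0,0],"delta_rot":[0,0,-0.019],"fingers":1},{"dp":[0,0,0],"delta_rot":[0,0,-0.019],"fingers":1},{"dp":[0,0,0],"delta_rot":[0,0,-0.019],"fingers":1},{"dp":[0,0,0],"delta_rot":[0,0,-0.019],"fingers":1},{"dp":[0,0,0],"delta_rot":[0,0,-0.0182],"fingers":1}]'
cat >> h.py <<'E'
def go(x,y,z,yd):
    "remaining move to TCP x,y,z with tool y at yd deg: shift in tool axes (normalised), turn about tool z"
    s=manip.sense(); r=R.from_quat(s['tool_rot']); m=r.as_matrix()
    cur=np.degrees(np.arctan2(m[1,1],m[0,1])); dz=(yd-cur+90)%180-90
    print('tcp',s['tcp_pos'].round(4),'yaw',cur.round(2),'tilt',m[:,2].round(3),'q',s['q'].round(2),'t',s['t'],'F',s['force'].round(1),'gap',round(s['finger_gap'],3),s['gripper_force'])
    print('dp total',(r.inv().apply(np.array([x,y,z])-s['tcp_pos'])/.5).round(4),'rotz total',round(-dz/360,4))
E
python3 -c "
from h import *
go(.4675,-.3412,.11,16.5)
crop('scene','pics/s1.png',200,200,200,130,4)"
```

```text
t: 0.93
tcp_pos: [0.4681, -0.3403, 0.2031]
tool_rot: [0.977, 0.214, -0.0, -0.0]
force: [0.3, 0.5, 0.1]
finger_gap: 0.999
gripper_force: 0.0
t: 1.93
tcp_pos: [0.4673, -0.3415, 0.2035]
tool_rot: [0.596, 0.803, 0.0, -0.0]
force: [1.0, 0.1, -0.4]
finger_gap: 1.002
gripper_force: 0.0
tcp [ 0.4673 -0.3415  0.2035] yaw 16.87 tilt [-0.001  0.001 -1.   ] q [-0.82  0.6   1.64 -0.    0.9  -1.12] t 1.9333 F [ 1.   0.1 -0.4] gap 1.002 0.0
dp total [0.0003 0.0007 0.187 ] rotz total 0.001
```

View pics/s1.png

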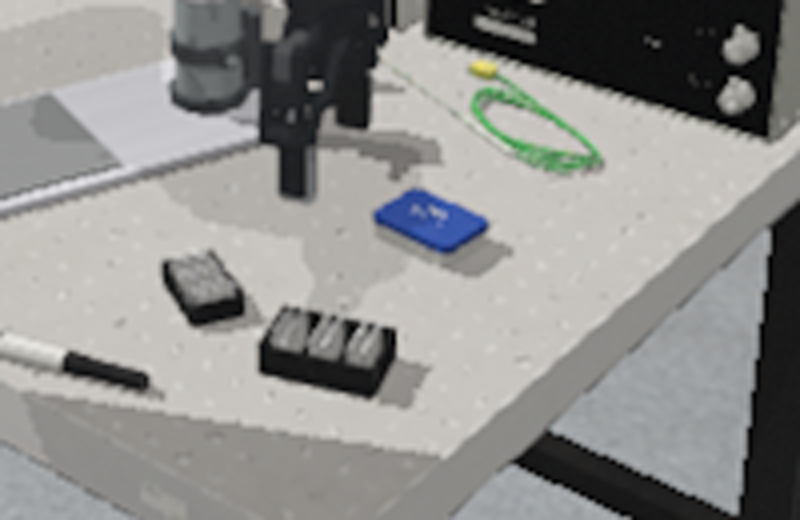

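The scene crop shows the larger box at (328,350) with the gripper above it. The smaller look-alike at (203,285) is clear of the fingers, so I'll go down.

```bash
python3 -m crank '[{"dp":[0,0,0.032],"delta_rot":[0,0,0],"fingers":1},{"dp":[0,0,0.032],"delta_rot":[0,0,0],"fingers":1},{"dp":[0,0,0.032],"delta_rot":[0,0,0],"fingers":1},{"dp":[0,0,0.032],"delta_rot":[0,0,0],"fingers":1},{"dp":[0,0,0.032],"delta_rot":[0,0,0],"fingers":1},{"dp":[0,0,0.032],"delta_rot":[0,0,0],"fingers":1},{"dp":[0,0,0.032],"delta_rot":[0,0,0],"fingers":1},{"dp":[0,0,0.017],"delta_rot":[0,0,0],"fingers":1},{"dp":[0,0,0.017],"delta_rot":[0,0,0],"fingers":1},{"dp":[0,0,0],"delta_rot":[0,0,0],"fingers":1}]' 30
python3 -m crank '[{"dp":[0,0,0],"delta_rot":[0,0,0],"fingers":0.2},{"dp":[0,0,0],"delta_rot":[0,0,0],"fingers":0.1},{"dp":[0,0,0],"delta_rot":[0,0,0],"fingers":0},{"dp":[0,0,0],"delta_rot":[0,0,0],"fingers":-0.2},{"dp":[0,0,0],"delta_rot":[0,0,0],"fingers":-0.4},{"dp":[0,0,0],"delta_rot":[0,0,0],"fingers":-0.4},{"dp":[0,0,0],"delta_rot":[0,0,0],"fingers":-0.4},{"dp":[0,0,0],"delta_rot":[0,0,0],"fingers":-0.4}]' 30
python3 -m crank '[{"dp":[0,0,-0.02],"delta_rot":[0,0,0],"fingers":-0.4},{"dp":[0,0,-0.03],"delta_rot":[0,0,0],"fingers":-0.4},{"dp":[0,0,-0.03],"delta_rot":[0,0,0],"fingers":-0.4},{"dp":[0,0,-0.03],"delta_rot":[0,0,0],"fingers":-0.4},{"dp":[0,0,0],"delta_rot":[0,0,0],"fingers":-0.4}]'
python3 -c "
from h import *
go(.5332,-.0065,.129,-21.0)
crop('scene','pics/s2.png',200,180,200,150,4)"
```

```text
t: 2.82
tcp_pos: [0.4669, -0.3412, 0.0734]
tool_rot: [0.598, 0.801, 0.0, -0.001]
force: [0.5, 0.5, -0.5]
finger_gap: 0.997
gripper_force: 0.0
t: 3.48
tcp_pos: [0.4679, -0.3422, 0.076]
tool_rot: [0.598, 0.801, -0.0, 0.001]
force: [-0.6, 0.6, 5.8]
finger_gap: 0.547
gripper_force: 31.9
t: 3.9
tcp_pos: [0.4685, -0.3426, 0.1328]
tool_rot: [0.598, 0.801, -0.0, 0.003]
force: [0.5, -0.2, -0.8]
finger_gap: 0.536
gripper_force: 31.2
tcp [ 0.4685 -0.3426  0.1328] yaw 16.54 tilt [ 0.004 -0.004 -1.   ] q [-0.82  0.71  1.68  0.    0.75 -1.11] t 3.9 F [ 0.5 -0.2 -0.8] gap 0.536 31.20721399784088
dp total [0.6077 0.3155 0.0055] rotz total 0.1043
```

View pics/s2.png

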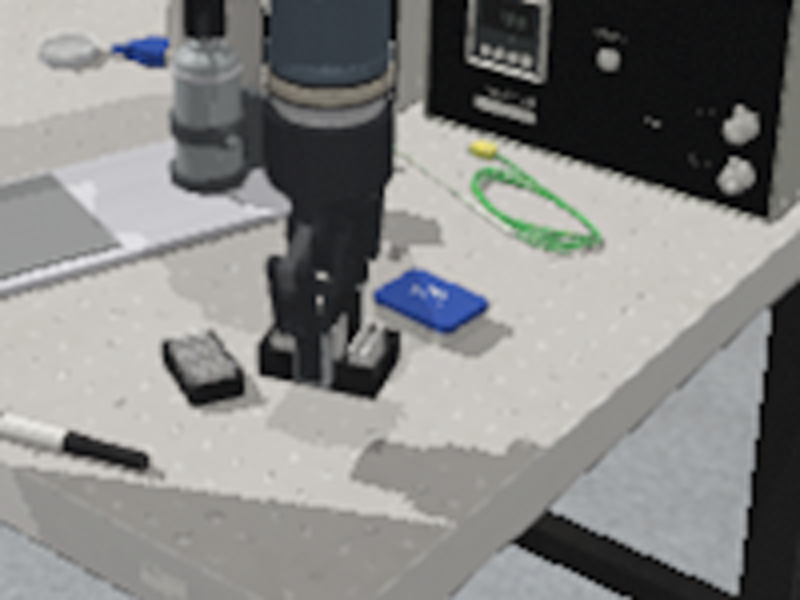

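```bash
python3 -m crank '[{"dp":[0.03,0.015,0],"delta_rot":[0,0,0],"fingers":-0.4},{"dp":[0.055,0.029,0],"delta_rot":[0,0,0],"fingers":-0.4},{"dp":[0.055,0.029,0],"delta_rot":[0,0,0],"fingers":-0.4},{"dp":[0.055,0.029,0],"delta_rot":[0,0,0],"fingers":-0.4},{"dp":[0.055,0.029,0],"delta_rot":[0,0,0],"fingers":-0.4},{"dp":[0.055,0.029,0],"delta_rot":[0,0,0],"fingers":-0.4},{"dp":[0.055,0.029,0],"delta_rot":[0,0,0],"fingers":-0.4},{"dp":[0.055,0.029,0],"delta_rot":[0,0,0],"fingers":-0.4},{"dp":[0.055,0.029,0],"delta_rot":[0,0,0],"fingers":-0.4},{"dp":[0.055,0.029,0],"delta_rot":[0,0,0],"fingers":-0.4},{"dp":[0.055,0.027,0],"delta_rot":[0,0,0],"fingers":-0.4},{"dp":[0.028,0.0125,0],"delta_rot":[0,0,0],"fingers":-0.4}]'
python3 -m crank '[{"dp":[0,0,0],"delta_rot":[0,0,0.0149],"fingers":-0.4},{"dp":[0,0,0],"delta_rot":[0,0,0.0149],"fingers":-0.4},{"dp":[0,0,0],"delta_rot":[0,0,0.0149],"fingers":-0.4},{"dp":[0,0,0],"delta_rot":[0,0,0.0149],"fingers":-0.4},{"dp":[0,0,0],"delta_rot":[0,0,0.0149],"fingers":-0.4},{"dp":[0,0,0],"delta_rot":[0,0,0.0149],"fingers":-0.4},{"dp":[0,0,0],"delta_rot":[0,0,0.0149],"fingers":-0.4},{"dp":[0,0,0],"delta_rot":[0,0,0],"fingers":-0.4}]'
python3 -c "
from h import *
go(.5332,-.0065,.089,-21.0)
crop('scene','pics/s3.png',160,150,200,150,4)"
```

```text
t: 4.95
tcp_pos: [0.5308, -0.0012, 0.1288]
tool_rot: [0.597, 0.802, -0.0, -0.002]
force: [-0.5, -0.6, -1.3]
finger_gap: 0.546
gripper_force: 31.1
t: 5.62
tcp_pos: [0.5308, -0.0044, 0.1288]
tool_rot: [0.825, 0.566, -0.001, -0.001]
force: [-0.3, 1.0, -1.0]
finger_gap: 0.54
gripper_force: 31.2
tcp [ 0.5308 -0.0044  0.1288] yaw -21.08 tilt [-0.003  0.001 -1.   ] q [-0.22  0.68  1.8   0.    0.67  0.15] t 5.6167 F [-0.3  1.  -1. ] gap 0.54 31.18512511253357
dp total [-0.0023  0.0062  0.0796] rotz total -0.0002
```

View pics/s3.png

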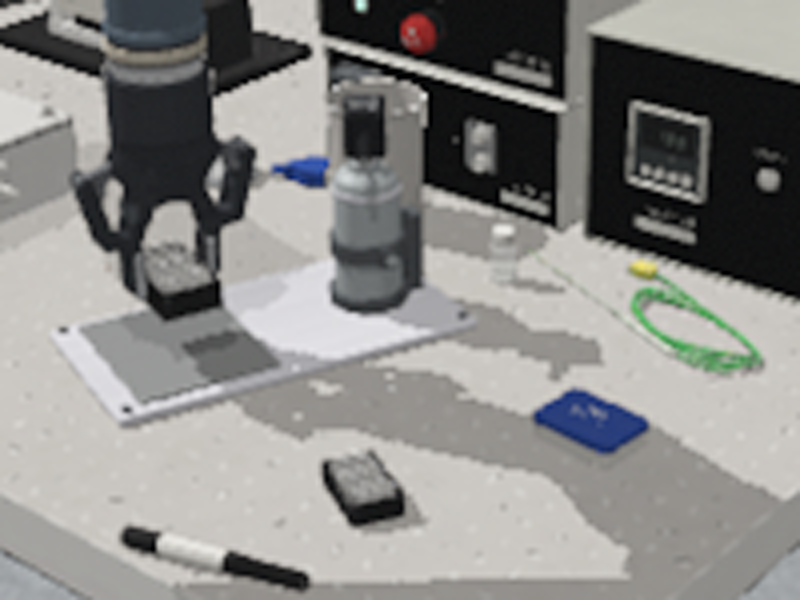

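The box hangs level over the pad at (180,280) and the canister is at (370,230). I'll lower it to about 1 mm above the pad and release it.

```bash
python3 -m crank '[{"dp":[-0.0023,0.006,0.01],"delta_rot":[0,0,0],"fingers":-0.4},{"dp":[0,0,0.02],"delta_rot":[0,0,0],"fingers":-0.4},{"dp":[0,0,0.02],"delta_rot":[0,0,0],"fingers":-0.4},{"dp":[0,0,0.02],"delta_rot":[0,0,0],"fingers":-0.4},{"dp":[0,0,0.01],"delta_rot":[0,0,0],"fingers":-0.4},{"dp":[0,0,0.002],"delta_rot":[0,0,0],"fingers":-0.4},{"dp":[0,0,0],"delta_rot":[0,0,0],"fingers":-0.4}]'
python3 -m crank '[{"dp":[0,0,0],"delta_rot":[0,0,0],"fingers":0.2},{"dp":[0,0,0],"delta_rot":[0,0,0],"fingers":0.4},{"dp":[0,0,0],"delta_rot":[0,0,0],"fingers":0.7},{"dp":[0,0,0],"delta_rot":[0,0,0],"fingers":0.7},{"dp":[0,0,0],"delta_rot":[0,0,0],"fingers":0.7},{"dp":[0,0,-0.03],"delta_rot":[0,0,0],"fingers":0.7},{"dp":[0,0,-0.05],"delta_rot":[0,0,0],"fingers":0.8},{"dp":[0,0,-0.06],"delta_rot":[0,0,0],"fingers":1},{"dp":[0,0,-0.07],"delta_rot":[0,0,0],"fingers":1},{"dp":[0,0,-0.07],"delta_rot":[0,0,0],"fingers":1},{"dp":[0,0,-0.07],"delta_rot":[0,0,0],"fingers":1},{"dp":[0,0,-0.07],"delta_rot":[0,0,0],"fingers":1}]'
python3 -m crank '[{"dp":[0,0,0],"delta_rot":[0,0,0.015],"fingers":1},{"dp":[-0.07,0,0],"delta_rot":[0,0,0.015],"fingers":1},{"dp":[-0.07,0,0],"delta_rot":[0,0,0.015],"fingers":1},{"dp":[-0.07,0,0],"delta_rot":[0,0,0.015],"fingers":1},{"dp":[-0.07,0,0],"delta_rot":[0,0,0],"fingers":1},{"dp":[0,0,0],"delta_rot":[0,0,0],"fingers":1}]'
python3 -c "
from h import *
go(.68,-.065,.22,-43.0)
p,d=manip.snapshot('top');cv2.imwrite('pics/t2full.png',p[:,:,::-1])
a=cv2.resize(p[115:270,180:330,::-1],None,fx=3.8,fy=3.8,interpolation=cv2.INTER_CUBIC);cv2.imwrite('pics/t2.png',a)"
```

```text
t: 6.25
tcp_pos: [0.5341, -0.0075, 0.088]
tool_rot: [0.824, 0.566, -0.001, -0.001]
force: [-0.3, -0.2, 0.1]
finger_gap: 0.542
gripper_force: 31.2
t: 7.25
tcp_pos: [0.534, -0.0074, 0.3009]
tool_rot: [0.824, 0.566, 0.0, 0.0]
force: [0.7, -0.4, -0.6]
finger_gap: 0.999
gripper_force: 0.0
t: 7.75
tcp_pos: [0.4521, -0.1251, 0.2989]
tool_rot: [0.917, 0.4, -0.002, -0.0]
force: [-0.0, 1.2, 0.3]
finger_gap: 0.999
gripper_force: 0.0
tcp [ 0.4521 -0.1251  0.2989] yaw -42.87 tilt [-0.003 -0.001 -1.   ] q [-0.51  0.33  1.82 -0.    1.    0.24] t 7.75 F [-0.   1.2  0.3] gap 0.999 0.0
dp total [0.3986 0.2525 0.1562] rotz total 0.0004
```

View pics/t2.png

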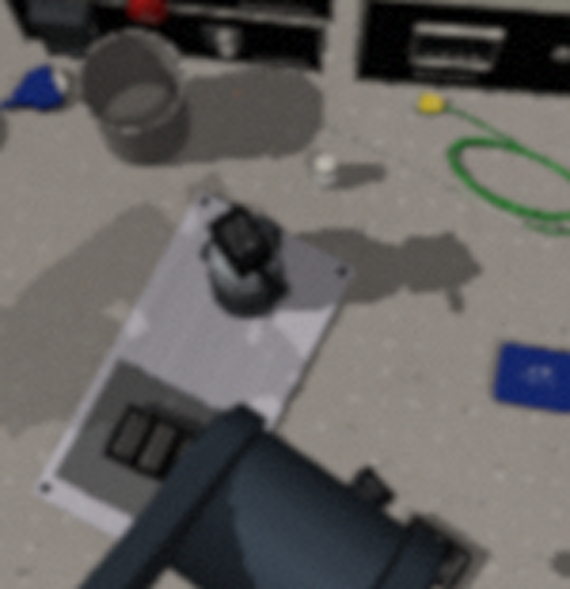

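The box is on the pad with its visible left end at (132,405)-(107,450). The cap top's corners are about (207,238), (234,206), (277,242) and (250,272), and the beaker rim is centred near (132,78).

```bash
python3 - <<'E'
from h import *
f=lambda u,v:((u+.5)/3.8-.5+180,(v+.5)/3.8-.5+115)
P=lambda u,v,z:atz('top',*f(u,v),z)
c=np.array([P(u,v,.17) for u,v in[(207,238),(234,206),(277,242),(250,272)]]);print('cap',c.mean(0),c.round(3)[:,:2].tolist())
a,b=P(132,405,.033),P(107,450,.033); print('box end',a,b)
ax=np.deg2rad(-21); ey=np.array([-np.sin(ax),np.cos(ax),0]); print('box c est',(a+b)/2-ey*.0375)
print('stand holes',P(205,202,.008),P(342,271,.008),P(45,488,.008))
print('beaker',P(132,78,.108),'vial',P(325,165,.044))
for t in(1.0,1.2):  # predicted cap-top outlines
  M=np.array([.682,-.064,.17])+R.from_euler('z',t-.367).apply([[22,16,0],[22,-16,0],[-22,-16,0],[-22,16,0],[-50,0,-25]])/np.array(1000)
  q=proj('top',M); print(t,((q-[180,115])*3.8).round().tolist())
E
```

```text
cap [ 0.67799201 -0.06447876  0.17      ] [[0.676, -0.039], [0.702, -0.056], [0.679, -0.09], [0.655, -0.073]]
box end [0.56627605 0.01682602 0.033     ] [0.52826369 0.03192521 0.033     ]
box c est [ 0.53383107 -0.01063365  0.033     ]
stand holes [ 0.74752513 -0.018626    0.008     ] [ 0.70035057 -0.14015212  0.008     ] [0.49438539 0.0814502  0.008     ]
beaker [0.81424031 0.04086945 0.108     ] vial [ 0.77976643 -0.11679621  0.044     ]
1.0 [[206.0, 218.0], [245.0, 197.0], [275.0, 247.0], [236.0, 269.0], [276.0, 298.0]]
1.2 [[204.0, 225.0], [237.0, 197.0], [277.0, 240.0], [244.0, 269.0], [287.0, 290.0]]
```

```bash
python3 -m crank '[{"dp":[0.02,0.0126,0],"delta_rot":[0,0,0],"fingers":1},{"dp":[0.042,0.0266,0],"delta_rot":[0,0,0],"fingers":1},{"dp":[0.042,0.0266,0],"delta_rot":[0,0,0],"fingers":1},{"dp":[0.042,0.0266,0],"delta_rot":[0,0,0],"fingers":1},{"dp":[0.042,0.0266,0],"delta_rot":[0,0,0],"fingers":1},{"dp":[0.042,0.0266,0],"delta_rot":[0,0,0],"fingers":1},{"dp":[0.042,0.0266,0],"delta_rot":[0,0,0],"fingers":1},{"dp":[0.042,0.0266,0],"delta_rot":[0,0,0],"fingers":1},{"dp":[0.042,0.0266,0],"delta_rot":[0,0,0],"fingers":1},{"dp":[0.042,0.0266,0],"delta_rot":[0,0,0],"fingers":1},{"dp":[0,0,0.045],"delta_rot":[0,0,-0.0135],"fingers":1},{"dp":[0,0,0.045],"delta_rot":[0,0,0],"fingers":1}]' 20
python3 -m crank '[{"dp":[0,0,0],"delta_rot":[0,0,0],"fingers":1},{"dp":[0,0,0],"delta_rot":[0,0,0],"fingers":1}]'
python3 -c "
from h import *
go(.680,-.0643,.2,-38.0)
crop('scene','pics/s4.png',190,120,110,110,5)"
```

```text
t: 8.8
tcp_pos: [0.6871, -0.058, 0.2546]
tool_rot: [0.896, 0.443, 0.003, 0.002]
force: [-0.7, -0.8, -0.8]
finger_gap: 1.003
gripper_force: 0.0
t: 8.97
tcp_pos: [0.6833, -0.0588, 0.2521]
tool_rot: [0.897, 0.441, -0.001, -0.001]
force: [-0.1, -0.7, 0.4]
finger_gap: 0.998
gripper_force: 0.0
tcp [ 0.6833 -0.0588  0.2521] yaw -37.64 tilt [-0.003  0.001 -1.   ] q [-0.25  0.67  1.31  0.    1.17  0.41] t 8.9667 F [-0.1 -0.7  0.4] gap 0.998 0.0
dp total [-0.0126  0.0019  0.1042] rotz total 0.001
```

View pics/s4.png

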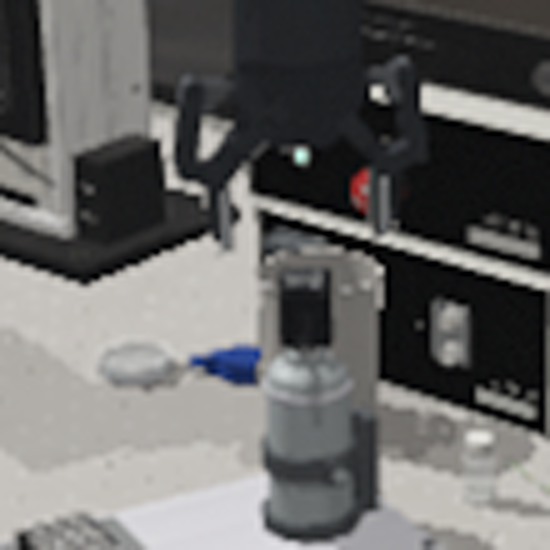

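The open fingers at (222,240) and (382,225) straddle the cap at (305,305), whose nozzle face points almost at the camera. I'll lower onto it and grip lightly.

```bash
python3 -m crank '[{"dp":[-0.0126,0.0019,0],"delta_rot":[0,0,0.008],"fingers":1},{"dp":[0,0,0.02],"delta_rot":[0,0,0],"fingers":1},{"dp":[0,0,0.02],"delta_rot":[0,0,0],"fingers":1},{"dp":[0,0,0.02],"delta_rot":[0,0,0],"fingers":1},{"dp":[0,0,0.02],"delta_rot":[0,0,0],"fingers":1},{"dp":[0,0,0.02],"delta_rot":[0,0,0],"fingers":1},{"dp":[0,0,0],"delta_rot":[0,0,0],"fingers":1},{"dp":[0,0,0],"delta_rot":[0,0,0],"fingers":0.2},{"dp":[0,0,0],"delta_rot":[0,0,0],"fingers":0}]' 20
python3 -m crank '[{"dp":[0,0,0],"delta_rot":[0,0,0],"fingers":-0.1},{"dp":[0,0,0],"delta_rot":[0,0,0],"fingers":-0.2},{"dp":[0,0,0],"delta_rot":[0,0,0],"fingers":-0.3},{"dp":[0,0,0],"delta_rot":[0,0,0],"fingers":-0.3},{"dp":[0,0,0],"delta_rot":[0,0,0],"fingers":-0.3}]' 20
python3 -c "
from h import *
go(.680,-.0643,.2,-111.0)"
```

```text
t: 9.77
tcp_pos: [0.6802, -0.0667, 0.2038]
tool_rot: [0.909, 0.418, 0.0, 0.0]
force: [-0.1, 0.3, 0.9]
finger_gap: 0.746
gripper_force: 0.0
t: 10.18
tcp_pos: [0.6777, -0.066, 0.2042]
tool_rot: [0.909, 0.418, -0.003, -0.002]
force: [-5.4, 1.3, 3.6]
finger_gap: 0.381
gripper_force: 23.4
tcp [ 0.6777 -0.066   0.2042] yaw -40.61 tilt [-0.006  0.001 -1.   ] q [-0.26  0.72  1.36 -0.    1.07  0.45] t 10.1833 F [-5.4  1.3  3.6] gap 0.381 23.404651950113475
dp total [0.0055 0.0014 0.0083] rotz total 0.1955
```

```bash
python3 -m crank '[{"dp":[0,0,-0.004],"delta_rot":[0,0,0],"fingers":-0.3},{"dp":[0,0,0],"delta_rot":[0,0,0.014],"fingers":-0.3},{"dp":[0,0,0],"delta_rot":[0,0,0.014],"fingers":-0.3},{"dp":[0,0,0],"delta_rot":[0,0,0.014],"fingers":-0.3},{"dp":[0,0,0],"delta_rot":[0,0,0.014],"fingers":-0.3},{"dp":[0,0,0],"delta_rot":[0,0,0.014],"fingers":-0.3},{"dp":[0,0,0],"delta_rot":[0,0,0.014],"fingers":-0.3},{"dp":[0,0,0],"delta_rot":[0,0,0.014],"fingers":-0.3}]' 20
python3 -m crank '[{"dp":[0,0,0],"delta_rot":[0,0,0.014],"fingers":-0.3},{"dp":[0,0,0],"delta_rot":[0,0,0.014],"fingers":-0.3},{"dp":[0,0,0],"delta_rot":[0,0,0.014],"fingers":-0.3},{"dp":[0,0,0],"delta_rot":[0,0,0.014],"fingers":-0.3},{"dp":[0,0,0],"delta_rot":[0,0,0.014],"fingers":-0.3},{"dp":[0,0,0],"delta_rot":[0,0,0.014],"fingers":-0.3},{"dp":[0,0,0],"delta_rot":[0,0,0.0135],"fingers":-0.3},{"dp":[0,0,0],"delta_rot":[0,0,0],"fingers":-0.3},{"dp":[0,0,0],"delta_rot":[0,0,0],"fingers":-0.3}]' 20
python3 -c "
from h import *
go(.680,-.0643,.2,-111.0); print(manip.sense()['ft_torque'])
crop('scene','pics/s5.png',180,100,120,120,5)"
```

```text
t: 10.85
tcp_pos: [0.676, -0.0635, 0.2053]
tool_rot: [0.993, 0.121, -0.005, -0.004]
force: [-8.7, 6.5, 3.3]
finger_gap: 0.374
gripper_force: 19.6
t: 11.6
tcp_pos: [0.6763, -0.0605, 0.2052]
tool_rot: [0.983, -0.182, -0.006, -0.005]
force: [-6.5, 13.2, 2.7]
finger_gap: 0.374
gripper_force: 21.3
tcp [ 0.6763 -0.0605  0.2052] yaw -111.02 tilt [-0.01   0.011 -1.   ] q [-0.26  0.71  1.36  0.01  1.08  1.68] t 11.6 F [-6.5 13.2  2.7] gap 0.374 21.302213072776794
dp total [0.0097 0.0045 0.0103] rotz total -0.0001
[ 2.13392236  0.89858863 -0.04996506]
```

View pics/s5.png

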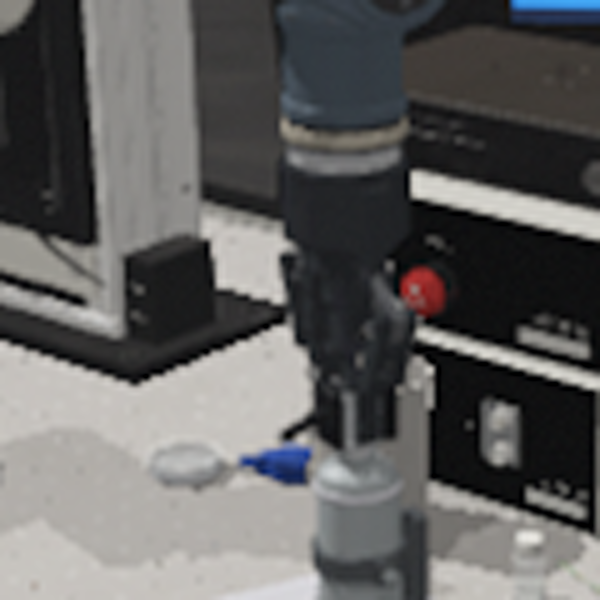

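The nozzle now points left along the stand, at (297,430) in the crop. I'll relieve the side load, release, raise, shut the fingers and back off for one check.

```bash
python3 -m crank '[{"dp":[0,-0.004,0],"delta_rot":[0,0,0],"fingers":-0.3},{"dp":[0,-0.004,0],"delta_rot":[0,0,0],"fingers":-0.3},{"dp":[0,0,0],"delta_rot":[0,0,0],"fingers":0.2},{"dp":[0,0,0],"delta_rot":[0,0,0],"fingers":0.6},{"dp":[0,0,0],"delta_rot":[0,0,0],"fingers":0.8},{"dp":[0,0,0],"delta_rot":[0,0,0],"fingers":0.8},{"dp":[0,0,-0.02],"delta_rot":[0,0,0],"fingers":0.8},{"dp":[0,0,-0.04],"delta_rot":[0,0,0],"fingers":0.8},{"dp":[0,0,-0.05],"delta_rot":[0,0,0],"fingers":0.8},{"dp":[0,0,-0.05],"delta_rot":[0,0,0],"fingers":0.8},{"dp":[0,0,-0.04],"delta_rot":[0,0,0],"fingers":0.8}]' 20
python3 -m crank '[{"dp":[0,0.06,0],"delta_rot":[0,0,0],"fingers":-1},{"dp":[0,0.06,0],"delta_rot":[0,0,0],"fingers":-1},{"dp":[0,0.07,0],"delta_rot":[0,0,0],"fingers":-1},{"dp":[0,0.07,0],"delta_rot":[0,0,0],"fingers":-1},{"dp":[0,0.07,0],"delta_rot":[0,0,0],"fingers":-1},{"dp":[0,0.07,0],"delta_rot":[0,0,0],"fingers":-1},{"dp":[0,0.04,0],"delta_rot":[0,0,0],"fingers":-1},{"dp":[0,0,0],"delta_rot":[0,0,0],"fingers":-1}]' 20
python3 -c "
from h import *
go(.681,-.062,.26,-111.0)
p,d=manip.snapshot('top');q,_=manip.snapshot('scene')
a=cv2.resize(p[155:265,185:285],None,fx=4,fy=4,interpolation=cv2.INTER_CUBIC)
b=cv2.resize(q[130:240,170:270],None,fx=4,fy=4,interpolation=cv2.INTER_CUBIC)
cv2.imwrite('pics/c2.png',np.hstack([a,b])[:,:,::-1])"
```

```text
t: 12.57
tcp_pos: [0.6821, -0.0634, 0.3089]
tool_rot: [0.983, -0.183, 0.002, 0.0]
force: [0.9, 0.5, 0.9]
finger_gap: 0.9
gripper_force: 0.0
t: 13.23
tcp_pos: [0.6011, -0.2735, 0.307]
tool_rot: [0.983, -0.185, 0.001, 0.001]
force: [0.8, -0.2, 0.1]
finger_gap: 0.001
gripper_force: 0.0
tcp [ 0.6011 -0.2735  0.307 ] yaw -111.34 tilt [ 0.001 -0.003 -1.   ] q [-0.6   0.57  1.34 -0.    1.23  1.35] t 13.2333 F [ 0.8 -0.2  0.1] gap 0.001 0.0
dp total [-0.0054 -0.4524  0.0928] rotz total -0.0009
```

View pics/c2.png

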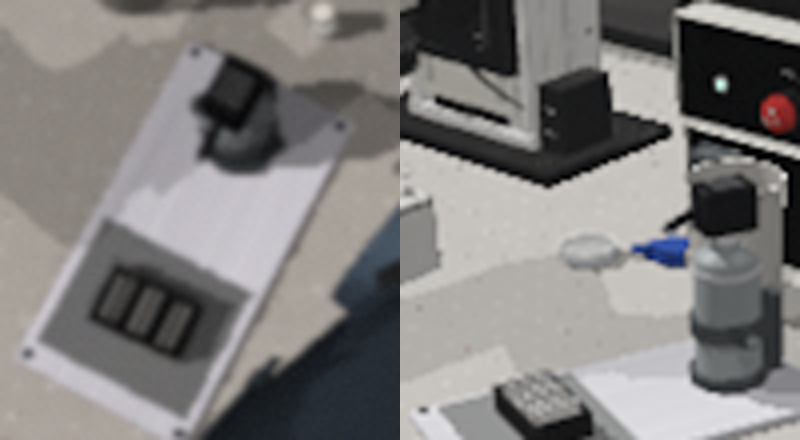

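The left crop shows the box centred on the pad at (147,310). The cap at (237,90) is square to the stand with its nozzle tip at (205,155) towards the pad. I'll press now.

```bash
python3 -m crank '[{"dp":[0,-0.03,0],"delta_rot":[0,0,0],"fingers":-1},{"dp":[-0.0054,-0.06,0],"delta_rot":[0,0,0],"fingers":-1},{"dp":[0,-0.07,0],"delta_rot":[0,0,0],"fingers":-1},{"dp":[0,-0.07,0],"delta_rot":[0,0,0],"fingers":-1},{"dp":[0,-0.07,0],"delta_rot":[0,0,0],"fingers":-1},{"dp":[0,-0.07,0],"delta_rot":[0,0,0],"fingers":-1},{"dp":[0,-0.05,0],"delta_rot":[0,0,0],"fingers":-1},{"dp":[0,-0.0324,0],"delta_rot":[0,0,0],"fingers":-1},{"dp":[0,0,0.045],"delta_rot":[0,0,0],"fingers":-1},{"dp":[0,0,0.045],"delta_rot":[0,0,0],"fingers":-1},{"dp":[0,0,0],"delta_rot":[0,0,0],"fingers":-1},{"dp":[0,0,0],"delta_rot":[0,0,0],"fingers":-1}]'
python3 -c "
from h import *
go(.681,-.0625,.235,-111.0)
M=np.array([.681,-.062,0])+R.from_euler('z',-.367).apply([[-.05,0,.145]])
print((proj('top',M)-[185,155])*4)"
```

```text
t: 14.33
tcp_pos: [0.6804, -0.0547, 0.2597]
tool_rot: [0.983, -0.182, -0.002, -0.0]
force: [0.1, 0.6, -0.4]
finger_gap: 0.002
gripper_force: 0.0
tcp [ 0.6804 -0.0547  0.2597] yaw -110.94 tilt [-0.004  0.001 -1.   ] q [-0.24  0.65  1.32  0.    1.18  1.69] t 14.3333 F [ 0.1  0.6 -0.4] gap 0.002 0.0
dp total [0.0069 0.0141 0.0493] rotz total 0.0002
[[198.29410018 156.72872983]]
```

```bash
python3 -m crank '[{"dp":[0.0069,0.0141,0],"delta_rot":[0,0,0],"fingers":-1},{"dp":[0,0,0.015],"delta_rot":[0,0,0],"fingers":-1},{"dp":[0,0,0.015],"delta_rot":[0,0,0],"fingers":-1},{"dp":[0,0,0.006],"delta_rot":[0,0,0],"fingers":-1},{"dp":[0,0,0.006],"delta_rot":[0,0,0],"fingers":-1},{"dp":[0,0,0.006],"delta_rot":[0,0,0],"fingers":-1},{"dp":[0,0,0.004],"delta_rot":[0,0,0],"fingers":-1},{"dp":[0,0,0],"delta_rot":[0,0,0],"fingers":-1},{"dp":[0,0,0],"delta_rot":[0,0,0],"fingers":-1}]'
```

```text
t: 15.08
tcp_pos: [0.6817, -0.0645, 0.2358]
tool_rot: [0.983, -0.182, 0.0, 0.001]
force: [-2.4, -1.3, 5.7]
finger_gap: 0.0
gripper_force: 3.0
```

Force is 5.7 N, so the cap isn't quite at its stop. I'll press further.

```bash
python3 -m crank '[{"dp":[0,0,0.006],"delta_rot":[0,0,0],"fingers":-1},{"dp":[0,0,0.006],"delta_rot":[0,0,0],"fingers":-1},{"dp":[0,0,0.004],"delta_rot":[0,0,0],"fingers":-1},{"dp":[0,0,0],"delta_rot":[0,0,0],"fingers":-1},{"dp":[0,0,0],"delta_rot":[0,0,0],"fingers":-1},{"dp":[0,0,0],"delta_rot":[0,0,0],"fingers":-1}]'
```

```text
t: 15.58
tcp_pos: [0.682, -0.0645, 0.2343]
tool_rot: [0.983, -0.182, 0.002, 0.001]
force: [-10.8, 0.2, 28.7]
finger_gap: 0.001
gripper_force: 14.5
```

At 28.7 N the cap is firmly on its stop. I'll raise straight up, back away and check.

```bash
python3 -m crank '[{"dp":[0,0,-0.014],"delta_rot":[0,0,0],"fingers":-1},{"dp":[0,0,-0.02],"delta_rot":[0,0,0],"fingers":-1},{"dp":[0,0,-0.03],"delta_rot":[0,0,0],"fingers":-1},{"dp":[0,0,-0.05],"delta_rot":[0,0,0],"fingers":-1},{"dp":[0,0,-0.05],"delta_rot":[0,0,0],"fingers":-1},{"dp":[0,0.06,0],"delta_rot":[0,0,0],"fingers":-1},{"dp":[0,0.07,0],"delta_rot":[0,0,0],"fingers":-1},{"dp":[0,0.07,0],"delta_rot":[0,0,0],"fingers":-1},{"dp":[0,0.07,0],"delta_rot":[0,0,0],"fingers":-1},{"dp":[0,0.07,0],"delta_rot":[0,0,0],"fingers":-1},{"dp":[0,0.06,0],"delta_rot":[0,0,0],"fingers":-1},{"dp":[0,0,0],"delta_rot":[0,0,0],"fingers":-1}]'
python3 -c "
from h import *
p,d=manip.snapshot('top'); q,_=manip.snapshot('scene')
old=cv2.imread('pics/c2.png')
a=cv2.resize(p[155:265,185:285],None,fx=4,fy=4,interpolation=cv2.INTER_CUBIC)
b=cv2.resize(q[130:240,170:270],None,fx=4,fy=4,interpolation=cv2.INTER_CUBIC)
n=np.hstack([a,b])[:,:,::-1].copy(); cv2.imwrite('pics/c3.png',n)
for nm,(x,y,w,h) in dict(captop=(185,40,110,80),nozzle=(185,110,60,60),box=(80,255,120,110),scenecap=(660,165,110,90)).items():
    A=cv2.cvtColor(old,6)[y-12:y+h+12,x-12:x+w+12];B=cv2.cvtColor(n,6)[y:y+h,x:x+w]
    r=cv2.matchTemplate(A,B,cv2.TM_CCOEFF_NORMED);_,m,_,l=cv2.minMaxLoc(r); print(nm,m,'shift px(1/4)',12-l[0],12-l[1])
"
```

```text
t: 16.58
tcp_pos: [0.6084, -0.2563, 0.3084]
tool_rot: [0.983, -0.185, -0.0, 0.001]
force: [1.4, -0.1, 0.1]
finger_gap: -0.0
gripper_force: 0.0
captop 0.9990546703338623 shift px(1/4) 0 0
nozzle 0.9954901933670044 shift px(1/4) 0 0
box 0.998641848564148 shift px(1/4) 0 0
scenecap 0.9999143481254578 shift px(1/4) 0 0
```

The cap, nozzle and box look the same as before the press, so the cap is back up. Handing in.

```bash
python3 -c "
from station import manip
print(manip.sign_off())"
```

```text
the job is handed in; nothing more can be done
None
```

I set the larger coupon box on the middle of the pad, aimed the nozzle at it, pressed the cap to its stop (28.7 N) and let it spring back up, then handed the job in at about 16.7 s; the hand-in gave no verdict.

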